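# Set the flow tester's suction lever to the third click

### The job

The suction lever on the regulator flow tester was left part open: push it back to its closed stop with a fingertip, then slide it open three clicks from closed and leave it resting in the third click, never letting it run past that one. Only push the lever, do not grip it, and leave the parts lying on and around the tester where they are.

Things in the scene. Friction and masses are not known exactly. Their poses are not given: they have to be found in the camera images.
- tester: Regulator flow tester: flat grey steel case, 240 mm deep (its x), 360 mm wide (its y), fixed. Origin: centre of its underside; x points from its front edge (robot's side) to its back edge, y to its left, z up. Its deck is 75 mm above the cart. Left half: two dial gauges up to 18 mm above the deck and, at the back, a rubber port 40 mm tall. Right end: rubber mat with small parts up to 30 mm tall.
- closed_mark (a point): Point on the deck under the lever's tab when the lever is closed: the front one of six ticks on a bright steel plate, 50 mm in front of the tester's middle and 45 mm right of it. The lever's slot runs from here 91 mm along the tester's +x, to the back. The deck is bare for 80 mm left of the slot, 55 mm right of it, and 65 mm in front of and 75 mm behind its ends.
- lever (a joint): Opening of the suction lever in m, along the tester's +x. 0: closed stop, front end of the slot; 0.0915: open stop. Clicks are 18 mm apart: first 0.018, second 0.036, third 0.054, fourth 0.072, fifth 0.090. A spring plunger holds it in each click and at closed: about 7 N starts it, the push eases towards the crest 9 mm on, and past the crest it snaps by itself into the next click.
- tab (a point): Centre of the lever's finger tab: upright black plastic tab standing in the slot, 14 mm thick (along the slot), 34 mm wide (across it), 30 mm tall, from 10 to 40 mm above the deck; this point is 25 mm above the deck. Its two broad faces look to the tester's front and back. It moves only along the slot.
- swivel: Bronze swivel elbow, 19 mm across and 29 mm tall, lying loose on the rubber mat at the tester's right end; origin at its underside. To be left alone.
- valve_seat: Black plastic exhaust valve seat, a spoked ring 34 mm across and 7 mm high, on the same mat; origin at its underside. To be left alone.
- adjusting_knob: Chrome adjusting knob, 22 mm across and 26 mm tall, standing on the same mat; origin at its underside. To be left alone.
- first_stage: Chrome first stage body, 46 mm across and 60 mm tall, standing on the cart to the tester's left; origin at its underside. To be left alone.
- screwdriver: Screwdriver, 190 mm long, lying on the cart to the tester's right; origin at its underside. To be left alone.
- wrench: Open-ended wrench, 170 mm long, lying on the cart to the tester's left; origin at its underside. To be left alone.
- parts_bowl: Small steel bowl, 90 mm across and 35 mm high, on the cart to the tester's left; origin at its underside. To be left alone.
- grease_jar: Clear grease jar with a white cap, 56 mm across and 45 mm tall, on the cart to the tester's right; origin at its underside. To be left alone.

How it is judged (in metres and radians):
On the way, in this order (a step that is already met when the one before it is completed fails the run):
1. the lever is pushed back to its closed stop (within 3 mm) (value of joint lever below 0.003 m), for 0.2 s.
2. the lever has come to rest in the third click (54 mm, within 4 mm) (value of joint lever between 0.05 and 0.058 m), for 0.2 s.
At the end, for the whole second after the job is handed in: The lever rests, still, in the third click from closed: its opening is 54 mm within 4 mm (all of step 2 and velocity of joint lever between -0.005 and 0.005 m/s); the robot touches nothing.
It fails at once if the lever runs past the third click, over the crest towards the fourth (opening above 63 mm) (value of joint lever above 0.063 m).
It fails at once if the lever's tab is gripped: fingers press on two opposite sides of it at once ((contact force between the fingers and lever_c0 above 0.5 N and contact force between the fingers and lever_c1 above 0.5 N) or (contact force between the fingers and lever_c2 above 0.5 N and contact force between the fingers and lever_c3 above 0.5 N)).
It fails at once if one of the loose parts or tools is lifted or shifted by more than 25 mm (distance of any of swivel, valve_seat, adjusting_knob, first_stage, screwdriver, wrench, parts_bowl, grease_jar from where it was at the start of the episode above 0.025 m).
It also fails if it takes over 64 s, if anything falls off the work surface, if the arm or the gripper's body presses on something with over 40 N, if the wrist force passes 120 N, or if a joint passes its speed limit or range.

### The arm

A 6-joint arm with a two-finger parallel gripper is mounted at the origin on the work surface. World frame = base frame: x ahead of the robot, y to its left, z up, the work surface at z = 0. Lengths are in m, angles in degrees, forces in N, time in s.
With the tool pointing down it reaches from about 0.35 to 0.875 m from the base axis. Payload 4.2 kg.
Tool frame: the origin (TCP) lies on the centre line of the jaws, within the pads' length; the fingertips stand 19 mm ahead of it and the grasp point (between the pads) is the TCP; z points along the fingers, y is the line along which they close (so a half turn about z gives the same grasp; the last joint's range is limited). The gripper opens to 87 mm and grips with 3 to 60 N. Pads are 19 mm wide; open, the fingers measure 117 mm over their backs; the gripper's body (75 mm by 190 mm) begins 51 mm behind the grasp point.
Start: joints at [-56.23, 22.042, 0.453, 0, -68.411, -14.817], TCP at [0.203, -0.591, 0.242] pointing down, gripper open.
Joint ranges: [-179.83, 179.83], [-69.29, 118.12], [-61.27, 80.66], [-181.25, 117.63], [-171.15, -9.14], [-177.46, 177.46]. Speed limits (degrees/s): [159.86, 159.86, 180, 180, 180, 180].

### API

Orientations are given as a 3x3 rotation matrix whose columns are the frame's x, y, z axes.
In Python, from station import sense, capture, finish_job, search_frame, masks_of gives the robot as it stands.
- The arm moves only by the tool drive_tool, never from a script. Its argument "rows" is a list of rows, each a list of 7 numbers: the opening in per cent of the stroke, from 0 (shut) to 100 (fully open), then the shift along the world's x, y, z in mm, then the turn, a rotation vector about the world's x, y, z in rad. In form: [[fingers, dx, dy, dz, wx, wy, wz], ...]. A call has 1 to 5 rows; each row shifts and turns the commanded pose from where the row before left it; what a row does not reach is not made up. A row lasts 1/12 s, in which the tool goes at most 41.7 mm and 7.16 degrees, less where a joint would pass 70% of its speed; a pose out of reach is approached as far as the arm can. A call is refused whole if a number of a shift passes 41.7 or a number of a turn 0.125, either way. A call with a gripper value outside its range is refused whole. The fingers move at their own pace and stop on an object; the grip force is fixed at half the most. Time passes only in rows, so rows that do not move let the fingers close. It gives the time, the measured TCP pose, the force, the opening and the grip force at its end, in the units of the state.
- sense(): the state, without advancing time (a new reading comes with each control period).
- capture(name): name is "side" or "top" or "wrist"; returns a dict with "frame" (420x560x3 uint8, red, green, blue), "z_map" (420x560 float32, m along the optical axis (not along the pixel's ray), 0 where there is no reading), "fx", "fy", "cx", "cy" (pixels), "R" (3x3) and "t" (3): a world point X has camera coordinates R X + t; the wrist camera has in their place "T_tool_cam" (4x4, takes a point from camera to tool coordinates, whose origin is the TCP and whose axes are the flange's). Camera axes: x right, y down, z forward; pixel columns grow to the right and rows downward; lengths in m; the calibration is good to about 2 mm. A picture is of the moment at which its call begins: read the wrist's pose just before it.
- finish_job(): hands the job in; it is judged then, once.
Trained networks look in a picture, given as the dict that the camera call returned (one of the last four; its "shot" number tells which), for a name from the list of things; names that differ only in an ending like _2 or _b are one class to them, and where a whole thing is asked for, a point or a joint stands for the part that bears it (a point fixed in the world has none). Each returns a list of dicts, best first, with "p" (0 to 1); they miss things now and then, are a little off and sometimes report something else, mostly with a low value. They report only what shows in the picture. A call takes as long as a camera call.
- search_frame(label, picture): "xy" ([column, row] in pixels, amid what is visible of it).
- masks_of(label, picture): "region" (420x560 bool, what is visible of it) and "xy" ([column, row] in pixels, amid what is visible of it).
The state is a dict: "time_s": time; "joints": joint angles; "joint_velocities": joint speeds; "effort": joint torques, N m; "tcp_pos": TCP position; "ee_rot": TCP orientation; "wrist_force": force on the tool from outside, world axes, zero at the start; "moment": the same for the moment, N m; "gripper_width": opening from 0.0 (shut) to 1.0 (fully open); "gripper_force": force on a finger pad.
Only numpy, scipy, OpenCV 4.12 (cv2) and the standard library are available. Lean on these libraries where they do the work, as an engineer would, in place of code of your own. Each camera call takes 0.05 s, during which the arm holds its last target. There are 200 camera calls.

## Working session

There is one attempt and no reset: what is moved stays moved. The work goes in short steps, Python scripts to look and compute and a tool call to move; the robot and the scene stay as the last step left them, time stands still between calls to the robot, and variables do not carry over. Pictures are saved under pics/ and viewed, at most 10 in all, crops included, and the job is handed in when it is done.

Besides the shell and the picture viewer there is one more tool, called after "Emit:" as name(argument=value, ...), one argument or row to a line, values as JSON. drive_tool: Moves the arm, as the interface text tells. Its arguments: {"type":"object","properties":{"rows":{"type":"array"}},"required":["rows"]}

```bash
mkdir -p pics; cat > h.py <<'E'
import numpy as np,cv2
from station import *
def world(c,uv,z=None,pl=None):
    u,v=uv; r=np.array([(u-c['cx'])/c['fx'],(v-c['cy'])/c['fy'],1.])
    R=np.array(c['R']);t=np.array(c['t']); o=-R.T@t; d=R.T@r
    if pl is not None: return o+d*(pl-o[2])/d[2]
    return o+d*c['z_map'][int(round(v)),int(round(u))]
E
python3 - <<'E'
from h import *
for n in ['top','side']:
    c=capture(n); cv2.imwrite(f'pics/{n}.png',c['frame'][:,:,::-1])
    for l in ['tester','lever','tab','closed_mark','swivel']:
        for m in search_frame(l,c)[:2]: print(n,l,m['p'],m['xy'],world(c,m['xy']).round(4))
    for m in masks_of('tab',c)[:1]:
        v,u=np.nonzero(m['region']); P=np.array([world(c,(a,b)) for a,b in zip(u,v)]); print(len(P),np.percentile(P,[5,50,95],axis=0).round(4))
    for m in masks_of('tester',c)[:1]:
        v,u=np.nonzero(m['region']); P=np.array([world(c,(a,b)) for a,b in zip(u,v)]); 
        P=P[abs(P[:,2]-.075)<.006]; r=cv2.minAreaRect((P[:,:2]*1000).astype(np.float32)); print(r, np.median(P[:,2]))
E
```

```text
top tester 0.56 [286.4, 191.2] [0.5913 0.0807 0.0727]
top tab 0.62 [283.3, 193.4] [0.5851 0.089  0.0735]
top tab 0.58 [298.8, 205.6] [0.5431 0.0503 0.1146]
top closed_mark 0.56 [282.4, 197.8] [0.5727 0.0915 0.0756]
top swivel 0.57 [337.8, 221.9] [ 0.5018 -0.0494  0.1042]
((585.071533203125, 85.90374755859375), (359.9850769042969, 240.5198211669922), 77.16377258300781) 0.07592830623644398
side tester 0.91 [255.5, 224.0] [0.5611 0.146  0.0877]
side lever 0.44 [282.2, 195.7] [0.5376 0.0578 0.1108]
side tab 0.72 [282.0, 198.8] [0.5383 0.0571 0.1001]
side closed_mark 0.85 [255.1, 224.5] [0.5611 0.1479 0.0879]
side closed_mark 0.57 [280.6, 165.7] [ 0.6006 -0.0633  0.0902]
side swivel 0.53 [313.0, 180.6] [ 0.4988 -0.0361  0.0996]
632 [[0.6653 0.3244 0.0097]
 [0.6792 0.3489 0.0551]
 [0.7028 0.363  0.0605]]
((583.32275390625, 87.38829040527344), (357.7908020019531, 240.49734497070312), 77.28997039794922) 0.07428017215272298
```

```bash
python3 - <<'E'
import cv2
a=cv2.imread('pics/top.png')[130:290,200:400];b=cv2.imread('pics/side.png')[130:290,190:390]
cv2.imwrite('pics/ab.png',cv2.resize(cv2.hconcat([a,b]),None,fx=2,fy=2,interpolation=2))
E
```

```text
(no output)
```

View pics/ab.png

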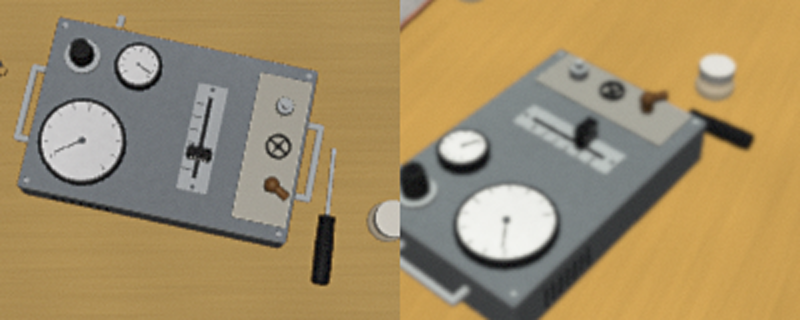

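View pics/top.png

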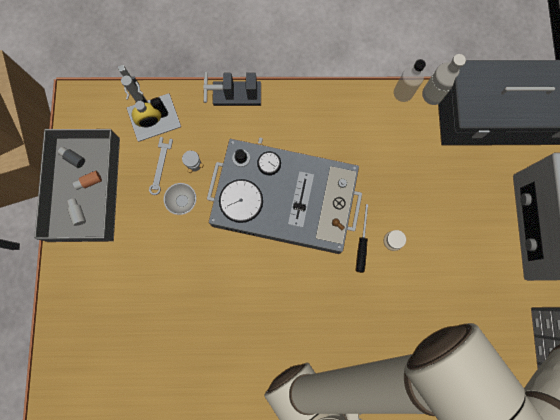

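```bash
python3 - <<'E'
from h import *
s=sense(); print(s['time_s'],s['tcp_pos'],np.round(s['ee_rot'],3),s['gripper_width'])
print(np.round(capture('wrist')['T_tool_cam'],3))
E
```

```text
0.8 [ 0.20301296 -0.59108774  0.24158177] [[-0.946 -0.325  0.   ]
 [-0.325  0.946 -0.   ]
 [-0.    -0.    -1.   ]] 0.9998034864101675
[[ 0.    -0.964 -0.268  0.072]
 [ 1.    -0.     0.001  0.002]
 [-0.001 -0.268  0.964 -0.143]
 [ 0.     0.     0.     1.   ]]
```

Emit:
drive_tool(
  rows=[
    [0,22,35,0,0,0,0],
    [0,22,35,0,0,0,0],
    [0,22,35,0,0,0,0],
    [0,22,35,0,0,0,0],
    [0,22,35,0,0,0,0],
  ],
)

```text
time_s: 1.27
tcp_pos: [0.3136, -0.4145, 0.2417]
ee_rot: [[-0.946, -0.324, 0.0], [-0.324, 0.946, -0.0], [-0.0, -0.0, -1.0]]
wrist_force: [1.1, 0.2, -0.2]
gripper_width: 0.71
gripper_force: 0.0
```

Emit:
drive_tool(
  rows=[
    [0,21,35,0,0,0,-0.111],
    [0,21,35,0,0,0,-0.111],
    [0,21,35,0,0,0,-0.111],
    [0,21,35,0,0,0,-0.111],
    [0,21,35,0,0,0,-0.111],
  ],
)

```text
time_s: 1.68
tcp_pos: [0.412, -0.2515, 0.242]
ee_rot: [[-0.982, 0.19, 0.001], [0.19, 0.982, -0.0], [-0.001, -0.0, -1.0]]
wrist_force: [1.4, 0.8, 1.0]
gripper_width: 0.324
gripper_force: 0.0
```

Emit:
drive_tool(
  rows=[
    [0,21,35,0,0,0,0],
    [0,21,35,0,0,0,0],
    [0,21,35,0,0,0,0],
    [0,21,35,0,0,0,0],
    [0,21,35,0,0,0,0],
  ],
)

```text
time_s: 2.1
tcp_pos: [0.5171, -0.0762, 0.242]
ee_rot: [[-0.983, 0.185, 0.001], [0.185, 0.983, 0.0], [-0.001, 0.0, -1.0]]
wrist_force: [-0.5, -1.3, -0.2]
gripper_width: 0.02
gripper_force: 0.0
```

Emit:
drive_tool(
  rows=[
    [0,21,35,0,0,0,0],
    [0,21,35,0,0,0,0],
    [0,15,20,0,0,0,0],
    [0,0,0,0,0,0,0],
  ],
)

```text
time_s: 2.43
tcp_pos: [0.576, 0.0156, 0.241]
ee_rot: [[-0.984, 0.181, 0.001], [0.181, 0.984, 0.0], [-0.001, 0.001, -1.0]]
wrist_force: [0.1, -0.4, -0.2]
gripper_width: 0.007
gripper_force: 0.0
```

```bash
cat > w.py <<'E'
from h import *
import sys
s=sense(); c=capture('wrist'); T=np.array(c['T_tool_cam']); W=np.eye(4); W[:3,:3]=s['ee_rot'];W[:3,3]=s['tcp_pos']
M=np.linalg.inv(W@T); c['R'],c['t']=M[:3,:3],M[:3,3]
cv2.imwrite(f'pics/{sys.argv[1]}.png',c['frame'][:,:,::-1])
print(s['tcp_pos'].round(4) if hasattr(s['tcp_pos'],'round') else s['tcp_pos'],np.round(s['ee_rot'],3)[:,0],s['gripper_width'])
ang=np.deg2rad(-12.8); ax=np.array([np.cos(ang),np.sin(ang)]); ay=np.array([-ax[1],ax[0]]); C=np.array([.585,.086])
for n in ['tab','lever','closed_mark']:
  for m in masks_of(n,c)[:2]:
    v,u=np.nonzero(m['region']); P=np.array([world(c,(a,b)) for a,b in zip(u,v)]); 
    P=P[(P[:,2]>.1)&(P[:,2]<.13)] if n!='closed_mark' else P
    if len(P): 
      q=np.c_[(P[:,:2]-C)@ax,(P[:,:2]-C)@ay,P[:,2]]
      print(n,m['p'],m['xy'],len(P),np.percentile(P,[3,50,97],axis=0).round(4).tolist(),'tester',np.percentile(q,[3,50,97],axis=0).round(4).tolist())
tip=np.array(s['tcp_pos']); q=tip[:2]-C; print('tcp in tester',q@ax,q@ay)
E
python3 w.py w1
```

```text
[0.576  0.0156 0.241 ] [-0.984  0.181 -0.001] 0.007091715437721877
tab 0.95 [304.5, 162.9] 586 [[0.5336, 0.0346, 0.1043], [0.5414, 0.0489, 0.1136], [0.5494, 0.0639, 0.1155]] tester [[-0.0409, -0.0602, 0.1043], [-0.0343, -0.0459, 0.1136], [-0.0275, -0.0303, 0.1155]]
lever 0.74 [307.2, 164.8] 610 [[0.5336, 0.0345, 0.1044], [0.5418, 0.0492, 0.1136], [0.5498, 0.0644, 0.1156]] tester [[-0.0408, -0.0601, 0.1044], [-0.0342, -0.0455, 0.1136], [-0.027, -0.0299, 0.1156]]
closed_mark 0.72 [352.6, 156.6] 62959 [[0.4536, -0.0794, 0.0728], [0.5457, 0.0993, 0.0756], [0.6651, 0.2572, 0.0935]] tester [[-0.1164, -0.1725, 0.0728], [-0.0394, 0.0046, 0.0756], [0.0555, 0.1677, 0.0935]]
closed_mark 0.43 [307.0, 164.9] 631 [[0.5331, 0.0345, 0.0976], [0.5411, 0.0491, 0.1134], [0.5496, 0.064, 0.1158]] tester [[-0.041, -0.0602, 0.0976], [-0.0345, -0.0457, 0.1134], [-0.0272, -0.0301, 0.1158]]
tcp in tester 0.006794829944167965 -0.07061075141107799
```

View pics/w1.png

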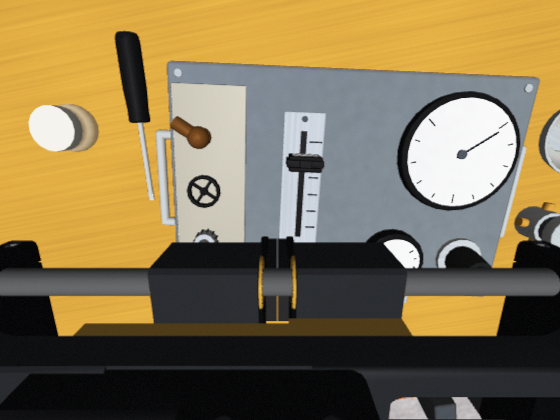

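Emit:
drive_tool(
  rows=[
    [0,5.5,24.5,0,0,0,-0.042],
    [0,0,0,-35,0,0,0],
    [0,0,0,-35,0,0,0],
    [0,0,0,-35,0,0,0],
    [0,0,0,-26,0,0,0],
  ],
)

```text
time_s: 3.05
tcp_pos: [0.5771, 0.0347, 0.1085]
ee_rot: [[-0.974, 0.228, -0.002], [0.228, 0.974, -0.0], [0.002, -0.001, -1.0]]
wrist_force: [0.5, -0.9, -0.5]
gripper_width: 0.008
gripper_force: 0.0
```

Emit:
drive_tool(
  rows=[
    [0,0,0,0,0,0,0],
  ],
)

```text
time_s: 3.13
tcp_pos: [0.5744, 0.034, 0.1053]
ee_rot: [[-0.973, 0.229, -0.012], [0.229, 0.973, -0.002], [0.011, -0.005, -1.0]]
wrist_force: [-1.1, 0.4, 0.2]
gripper_width: 0.005
gripper_force: 0.0
```

```bash
python3 w.py w2
```

```text
[0.5744 0.034  0.1053] [-0.973  0.229  0.011] 0.004717498073483829
tab 0.94 [288.4, 208.6] 2278 [[0.5333, 0.0349, 0.1033], [0.541, 0.0497, 0.1135], [0.5495, 0.0642, 0.1154]] tester [[-0.0408, -0.0598, 0.1033], [-0.0346, -0.0451, 0.1135], [-0.0274, -0.0305, 0.1154]]
lever 0.67 [291.4, 207.8] 2298 [[0.5334, 0.0348, 0.1033], [0.541, 0.0498, 0.1135], [0.5497, 0.0644, 0.1154]] tester [[-0.0408, -0.0598, 0.1033], [-0.0346, -0.0451, 0.1135], [-0.0274, -0.0303, 0.1154]]
closed_mark 0.86 [325.1, 141.3] 115725 [[0.4476, -0.0712, 0.0733], [0.5176, 0.0761, 0.0754], [0.6331, 0.1879, 0.0935]] tester [[-0.1173, -0.1698, 0.0733], [-0.0638, -0.0257, 0.0754], [0.0398, 0.0899, 0.0935]]
closed_mark 0.25 [81.9, 161.4] 2909 [[0.4829, -0.0615, 0.0808], [0.4979, -0.043, 0.1015], [0.5104, -0.0341, 0.1065]] tester [[-0.0679, -0.1655, 0.0808], [-0.0568, -0.1444, 0.1015], [-0.0444, -0.1353, 0.1065]]
tcp in tester 0.0011543177463329327 -0.05308194367993071
```

View pics/w2.png

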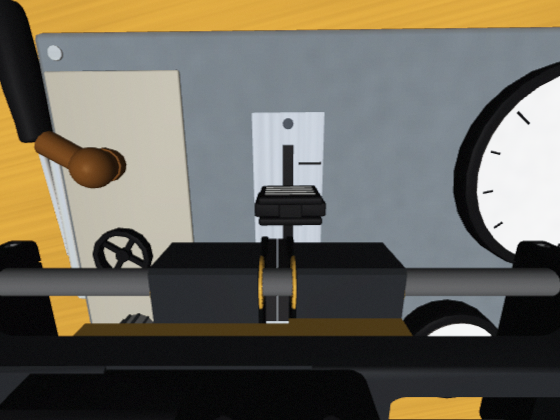

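Emit:
drive_tool(
  rows=[
    [0,1.5,7,0,0,0,0],
    [0,-4.9,1.1,0,0,0,0],
    [0,-4.9,1.1,0,0,0,0],
    [0,-4.9,1.1,0,0,0,0],
    [0,0,0,0,0,0,0],
  ],
)

```text
time_s: 3.75
tcp_pos: [0.5644, 0.0468, 0.111]
ee_rot: [[-0.974, 0.226, -0.0], [0.226, 0.974, 0.0], [0.0, 0.0, -1.0]]
wrist_force: [0.1, -0.6, 0.1]
gripper_width: 0.004
gripper_force: 0.0
```

Emit:
drive_tool(
  rows=[
    [0,-2.9,0.7,0,0,0,0],
    [0,-2.9,0.7,0,0,0,0],
    [0,0,0,0,0,0,0],
  ],
)

```text
time_s: 4.0
tcp_pos: [0.5608, 0.048, 0.111]
ee_rot: [[-0.974, 0.225, 0.003], [0.225, 0.974, 0.0], [-0.003, 0.001, -1.0]]
wrist_force: [3.1, -1.5, -2.0]
gripper_width: 0.004
gripper_force: 1.9
```

Emit:
drive_tool(
  rows=[
    [0,-2.9,0.7,0,0,0,0],
    [0,-2.9,0.7,0,0,0,0],
    [0,0,0,0,0,0,0],
  ],
)

```text
time_s: 4.25
tcp_pos: [0.5545, 0.0494, 0.1109]
ee_rot: [[-0.974, 0.226, 0.001], [0.226, 0.974, 0.0], [-0.001, 0.0, -1.0]]
wrist_force: [0.9, -0.2, 1.0]
gripper_width: 0.005
gripper_force: 0.9
```

Emit:
drive_tool(
  rows=[
    [0,-2.9,0.7,0,0,0,0],
    [0,-2.9,0.7,0,0,0,0],
    [0,0,0,0,0,0,0],
  ],
)

```text
time_s: 4.5
tcp_pos: [0.5468, 0.0508, 0.1101]
ee_rot: [[-0.974, 0.227, -0.003], [0.227, 0.974, -0.0], [0.003, -0.001, -1.0]]
wrist_force: [-0.0, 0.1, -0.3]
gripper_width: 0.005
gripper_force: 0.0
```

Emit:
drive_tool(
  rows=[
    [0,-2.9,0.7,0,0,0,0],
    [0,-2.9,0.7,0,0,0,0],
    [0,0,0,0,0,0,0],
  ],
)

```text
time_s: 4.75
tcp_pos: [0.5433, 0.0522, 0.1107]
ee_rot: [[-0.974, 0.226, 0.003], [0.226, 0.974, 0.0], [-0.003, 0.001, -1.0]]
wrist_force: [4.0, -2.3, -2.9]
gripper_width: 0.005
gripper_force: 2.2
```

```bash
python3 w.py w3
```

```text
[0.5433 0.0522 0.1107] [-0.974  0.226 -0.003] 0.005096161655677394
tab 0.78 [269.4, 229.9] 1803 [[0.5152, 0.0398, 0.1029], [0.5213, 0.0559, 0.1128], [0.531, 0.069, 0.1154]] tester [[-0.0593, -0.0596, 0.1029], [-0.0552, -0.0431, 0.1128], [-0.0465, -0.03, 0.1154]]
lever 0.79 [271.7, 231.7] 1826 [[0.5152, 0.04, 0.103], [0.5215, 0.0556, 0.1128], [0.5311, 0.069, 0.1154]] tester [[-0.0593, -0.0593, 0.103], [-0.0551, -0.0435, 0.1128], [-0.0463, -0.03, 0.1154]]
closed_mark 0.73 [326.3, 179.1] 84910 [[0.4459, -0.0616, 0.0733], [0.5085, 0.0936, 0.0754], [0.634, 0.21, 0.0945]] tester [[-0.1185, -0.1683, 0.0733], [-0.0755, -0.0104, 0.0754], [0.0323, 0.1093, 0.0945]]
tcp in tester -0.03322263935912151 -0.04218429334160212
```

Emit:
drive_tool(
  rows=[
    [0,-2.9,0.7,0,0,0,0],
    [0,0,0,0,0,0,0],
    [0,0,0,0,0,0,0],
    [0,0,0,0,0,0,0],
  ],
)

```text
time_s: 5.28
tcp_pos: [0.5426, 0.0527, 0.1111]
ee_rot: [[-0.974, 0.225, 0.006], [0.226, 0.974, 0.0], [-0.006, 0.002, -1.0]]
wrist_force: [10.6, -5.3, -6.0]
gripper_width: 0.003
gripper_force: 5.5
```

Emit:
drive_tool(
  rows=[
    [0,19.5,-4.4,0,0,0,0],
    [0,0,0,0,0,0,0],
    [0,0,0,35,0,0,0],
    [0,0,0,35,0,0,0],
    [0,0,0,0,0,0,0],
  ],
)

```text
time_s: 5.7
tcp_pos: [0.5619, 0.0493, 0.1872]
ee_rot: [[-0.974, 0.225, 0.01], [0.225, 0.974, 0.002], [-0.009, 0.004, -1.0]]
wrist_force: [1.5, 0.7, 1.2]
gripper_width: 0.005
gripper_force: 0.0
```

Emit:
drive_tool(
  rows=[
    [0,-34.5,6.2,0,0,0,0],
    [0,-34.5,6.2,0,0,0,0],
    [0,0,0,0,0,0,0],
    [0,0,0,0,0,0,0],
  ],
)

```text
time_s: 6.03
tcp_pos: [0.4875, 0.0608, 0.1806]
ee_rot: [[-0.974, 0.225, -0.002], [0.225, 0.974, 0.0], [0.002, -0.0, -1.0]]
wrist_force: [0.8, 0.2, 1.2]
gripper_width: 0.006
gripper_force: 0.0
```

```bash
python3 w.py w4
```

```text
[0.4875 0.0608 0.1806] [-0.974  0.225  0.002] 0.005994017215260625
closed_mark 0.68 [370.6, 213.0] 39053 [[0.4394, -0.0635, 0.0373], [0.5005, 0.1428, 0.0751], [0.6382, 0.2669, 0.0904]] tester [[-0.1216, -0.1715, 0.0373], [-0.0898, 0.0364, 0.0751], [0.027, 0.1647, 0.0904]]
tcp in tester -0.08948196863994613 -0.0461327021087618
```

View pics/w4.png

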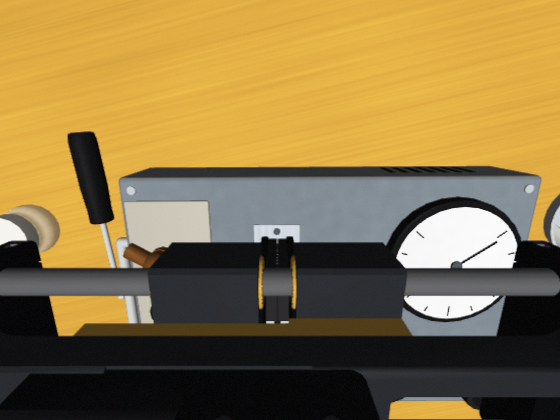

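Emit:
drive_tool(
  rows=[
    [0,0,0,-35,0,0,0],
    [0,0,0,-35,0,0,0],
    [0,0,0,0,0,0,0],
    [0,0,0,0,0,0,0],
  ],
)

```text
time_s: 6.57
tcp_pos: [0.4897, 0.0603, 0.1093]
ee_rot: [[-0.974, 0.227, -0.004], [0.227, 0.974, -0.002], [0.004, -0.003, -1.0]]
wrist_force: [1.1, 0.1, 0.5]
gripper_width: 0.01
gripper_force: 0.0
```

Emit:
drive_tool(
  rows=[
    [0,4.9,-1.1,0,0,0,0],
    [0,4.9,-1.1,0,0,0,0],
    [0,0,0,0,0,0,0],
    [0,0,0,0,0,0,0],
  ],
)

```text
time_s: 6.9
tcp_pos: [0.5011, 0.0589, 0.1119]
ee_rot: [[-0.974, 0.227, 0.003], [0.227, 0.974, 0.001], [-0.002, 0.002, -1.0]]
wrist_force: [-0.4, 0.0, -0.5]
gripper_width: 0.006
gripper_force: 0.0
```

Emit:
drive_tool(
  rows=[
    [0,2.9,-0.7,0,0,0,0],
    [0,2.9,-0.7,0,0,0,0],
    [0,0,0,0,0,0,0],
    [0,0,0,0,0,0,0],
  ],
)

```text
time_s: 7.23
tcp_pos: [0.5058, 0.0572, 0.1107]
ee_rot: [[-0.974, 0.226, 0.0], [0.226, 0.974, 0.0], [-0.0, 0.0, -1.0]]
wrist_force: [0.1, 0.3, 0.2]
gripper_width: 0.003
gripper_force: 0.0
```

Emit:
drive_tool(
  rows=[
    [0,2.9,-0.7,0,0,0,0],
    [0,0,0,0,0,0,0],
    [0,0,0,0,0,0,0],
  ],
)

```text
time_s: 7.48
tcp_pos: [0.5079, 0.0565, 0.1104]
ee_rot: [[-0.974, 0.226, -0.002], [0.226, 0.974, -0.0], [0.002, -0.001, -1.0]]
wrist_force: [-3.1, 0.6, 1.7]
gripper_width: 0.004
gripper_force: 1.4
```

Emit:
drive_tool(
  rows=[
    [0,2.9,-0.7,0,0,0,0],
    [0,2.9,-0.7,0,0,0,0],
    [0,0,0,0,0,0,0],
    [0,0,0,0,0,0,0],
  ],
)

```text
time_s: 7.82
tcp_pos: [0.5141, 0.055, 0.1103]
ee_rot: [[-0.974, 0.226, -0.001], [0.226, 0.974, -0.0], [0.001, -0.0, -1.0]]
wrist_force: [-2.4, -0.6, -0.0]
gripper_width: 0.004
gripper_force: 0.9
```

Emit:
drive_tool(
  rows=[
    [0,2.9,-0.7,0,0,0,0],
    [0,0,0,0,0,0,0],
    [0,0,0,0,0,0,0],
    [0,0,0,0,0,0,0],
  ],
)

```text
time_s: 8.15
tcp_pos: [0.518, 0.0546, 0.1108]
ee_rot: [[-0.974, 0.226, 0.001], [0.226, 0.974, 0.0], [-0.001, 0.001, -1.0]]
wrist_force: [0.3, 0.1, -1.2]
gripper_width: 0.007
gripper_force: 0.0
```

Emit:
drive_tool(
  rows=[
    [0,2.9,-0.7,0,0,0,0],
    [0,0,0,0,0,0,0],
    [0,0,0,0,0,0,0],
    [0,0,0,0,0,0,0],
  ],
)

```text
time_s: 8.48
tcp_pos: [0.5203, 0.0537, 0.1106]
ee_rot: [[-0.974, 0.226, 0.0], [0.226, 0.974, 0.0], [-0.0, 0.0, -1.0]]
wrist_force: [-0.2, -0.5, 0.1]
gripper_width: 0.002
gripper_force: 0.0
```

Emit:
drive_tool(
  rows=[
    [0,2.9,-0.7,0,0,0,0],
    [0,0,0,0,0,0,0],
    [0,0,0,0,0,0,0],
    [0,0,0,0,0,0,0],
  ],
)

```text
time_s: 8.82
tcp_pos: [0.5231, 0.0531, 0.1105]
ee_rot: [[-0.974, 0.226, -0.0], [0.226, 0.974, -0.0], [0.0, -0.0, -1.0]]
wrist_force: [0.1, -0.4, -0.0]
gripper_width: 0.006
gripper_force: 0.0
```

Emit:
drive_tool(
  rows=[
    [0,2.9,-0.7,0,0,0,0],
    [0,0,0,0,0,0,0],
    [0,0,0,0,0,0,0],
    [0,0,0,0,0,0,0],
  ],
)

```text
time_s: 9.15
tcp_pos: [0.5254, 0.0523, 0.1104]
ee_rot: [[-0.974, 0.226, -0.001], [0.226, 0.974, -0.0], [0.001, -0.0, -1.0]]
wrist_force: [-3.0, 1.5, 1.4]
gripper_width: 0.005
gripper_force: 1.5
```

Emit:
drive_tool(
  rows=[
    [0,2.9,-0.7,0,0,0,0],
    [0,0,0,0,0,0,0],
    [0,0,0,0,0,0,0],
    [0,0,0,0,0,0,0],
  ],
)

```text
time_s: 9.48
tcp_pos: [0.5282, 0.0516, 0.1104]
ee_rot: [[-0.974, 0.226, -0.001], [0.226, 0.974, -0.0], [0.001, -0.001, -1.0]]
wrist_force: [-5.7, 1.6, 2.0]
gripper_width: 0.005
gripper_force: 2.5
```

Emit:
drive_tool(
  rows=[
    [0,2.9,-0.7,0,0,0,0],
    [0,0,0,0,0,0,0],
    [0,2.9,-0.7,0,0,0,0],
    [0,0,0,0,0,0,0],
    [0,0,0,0,0,0,0],
  ],
)

```text
time_s: 9.9
tcp_pos: [0.536, 0.0503, 0.1109]
ee_rot: [[-0.974, 0.226, 0.003], [0.226, 0.974, 0.0], [-0.002, 0.001, -1.0]]
wrist_force: [0.1, 0.3, 0.9]
gripper_width: 0.007
gripper_force: 0.0
```

Emit:
drive_tool(
  rows=[
    [0,2.9,-0.7,0,0,0,0],
    [0,0,0,0,0,0,0],
    [0,0,0,0,0,0,0],
    [0,0,0,0,0,0,0],
  ],
)

```text
time_s: 10.23
tcp_pos: [0.5378, 0.0496, 0.1106]
ee_rot: [[-0.974, 0.226, 0.0], [0.226, 0.974, 0.0], [-0.0, 0.0, -1.0]]
wrist_force: [-0.8, 0.6, -0.4]
gripper_width: 0.011
gripper_force: 0.0
```

Emit:
drive_tool(
  rows=[
    [0,2.9,-0.7,0,0,0,0],
    [0,0,0,0,0,0,0],
    [0,0,0,0,0,0,0],
    [0,0,0,0,0,0,0],
  ],
)

```text
time_s: 10.57
tcp_pos: [0.5405, 0.0489, 0.1105]
ee_rot: [[-0.974, 0.226, -0.0], [0.226, 0.974, 0.0], [0.0, -0.0, -1.0]]
wrist_force: [-0.3, 0.0, 0.5]
gripper_width: 0.009
gripper_force: 0.0
```

Emit:
drive_tool(
  rows=[
    [0,2.9,-0.7,0,0,0,0],
    [0,0,0,0,0,0,0],
    [0,0,0,0,0,0,0],
    [0,0,0,0,0,0,0],
  ],
)

```text
time_s: 10.9
tcp_pos: [0.5429, 0.0481, 0.1105]
ee_rot: [[-0.974, 0.226, -0.001], [0.226, 0.974, -0.0], [0.001, -0.0, -1.0]]
wrist_force: [-2.9, 0.2, 2.5]
gripper_width: 0.007
gripper_force: 1.3
```

Contact again in the second click, as expected. Now over the third crest (about x = 0.5515).

Emit:
drive_tool(
  rows=[
    [0,2.9,-0.7,0,0,0,0],
    [0,0,0,0,0,0,0],
    [0,0,0,0,0,0,0],
  ],
)

```text
time_s: 11.15
tcp_pos: [0.5454, 0.0474, 0.1104]
ee_rot: [[-0.974, 0.226, -0.002], [0.226, 0.974, -0.0], [0.002, -0.001, -1.0]]
wrist_force: [-4.8, 1.9, 1.9]
gripper_width: 0.007
gripper_force: 2.4
```

Emit:
drive_tool(
  rows=[
    [0,2.9,-0.7,0,0,0,0],
    [0,0,0,0,0,0,0],
    [0,0,0,0,0,0,0],
  ],
)

```text
time_s: 11.4
tcp_pos: [0.5494, 0.0466, 0.1104]
ee_rot: [[-0.974, 0.226, 0.0], [0.226, 0.974, -0.0], [-0.0, -0.0, -1.0]]
wrist_force: [-0.8, 0.7, -0.5]
gripper_width: 0.007
gripper_force: 0.7
```

Emit:
drive_tool(
  rows=[
    [0,1.9,-0.5,0,0,0,0],
    [0,0,0,0,0,0,0],
    [0,0,0,0,0,0,0],
    [0,0,0,0,0,0,0],
  ],
)

```text
time_s: 11.73
tcp_pos: [0.5519, 0.0464, 0.1109]
ee_rot: [[-0.974, 0.226, 0.002], [0.226, 0.974, 0.0], [-0.002, 0.001, -1.0]]
wrist_force: [-1.1, 0.5, -0.5]
gripper_width: 0.005
gripper_force: 0.0
```

Emit:
drive_tool(
  rows=[
    [0,-19.5,4.4,0,0,0,0],
    [0,0,0,0,0,0,0],
    [0,0,0,40,0,0,0],
    [0,0,0,40,0,0,0],
    [0,0,0,40,0,0,0],
  ],
)

```text
time_s: 12.15
tcp_pos: [0.5316, 0.0505, 0.2321]
ee_rot: [[-0.974, 0.226, -0.0], [0.226, 0.974, -0.001], [-0.0, -0.001, -1.0]]
wrist_force: [1.5, -0.0, -0.4]
gripper_width: 0.006
gripper_force: 0.0
```

Emit:
drive_tool(
  rows=[
    [0,0,-40,0,0,0,0],
    [0,0,-40,0,0,0,0],
    [0,0,-40,0,0,0,0],
    [0,0,-40,0,0,0,0],
    [0,0,-40,0,0,0,0],
  ],
)

```text
time_s: 12.57
tcp_pos: [0.5318, -0.1511, 0.2313]
ee_rot: [[-0.974, 0.225, 0.002], [0.225, 0.974, -0.0], [-0.002, 0.0, -1.0]]
wrist_force: [1.9, -0.3, -0.6]
gripper_width: 0.006
gripper_force: 0.0
```

Emit:
drive_tool(
  rows=[
    [0,-20,-40,0,0,0,0],
    [0,-20,-40,0,0,0,0],
    [0,0,0,0,0,0,0],
    [0,0,0,0,0,0,0],
  ],
)

```text
time_s: 12.9
tcp_pos: [0.4937, -0.226, 0.2308]
ee_rot: [[-0.973, 0.23, 0.001], [0.23, 0.973, -0.0], [-0.001, -0.0, -1.0]]
wrist_force: [1.3, 0.4, 0.8]
gripper_width: 0.006
gripper_force: 0.0
```

```bash
python3 - <<'E'
from h import *
c=capture('top')
cv2.imwrite('pics/end.png',cv2.resize(c['frame'][130:290,190:400,::-1],None,fx=3,fy=3))
a=np.deg2rad(-12.84);ax=np.array([np.cos(a),np.sin(a)])
for m in search_frame('tab',c): print(m['p'],m['xy'],world(c,m['xy'],pl=.114),(world(c,m['xy'],pl=.114)[:2]-[.585,.086])@ax+.0513)
print(sense()['tcp_pos'],sense()['wrist_force'])
E
```

```text
[ 0.49472993 -0.22390649  0.23081913] [0.96199846 0.57969244 0.57529675]
```

View pics/end.png

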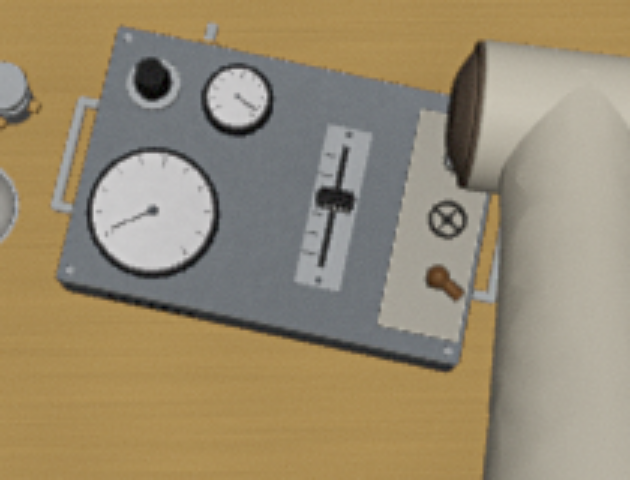

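The crop shows the tab at (335,199), with three ticks visible in front of it and two behind. That puts the lever in the third click. I'll check the number, then hand in.

```bash
python3 - <<'E'
from h import *
c=capture('top')
a=np.deg2rad(-12.84);ax=np.array([np.cos(a),np.sin(a)])
l=(world(c,(301.7,196.0),pl=.115)[:2]-[.585,.086])@ax+.0513
print(l)
if .047<l<.061: print(finish_job())
E
```

```text
0.04450808661735985
```

```bash
python3 - <<'E'
from h import *
a=np.deg2rad(-12.84);ax=np.array([np.cos(a),np.sin(a)]);ay=np.array([-ax[1],ax[0]])
ims=[]
for n in ['top','side']:
    c=capture(n); v,u=np.mgrid[150:260,240:340]
    P=np.array([world(c,(x,y)) for x,y in zip(u.ravel(),v.ravel())]); q=np.c_[(P[:,:2]-[.585,.086])@ax,(P[:,:2]-[.585,.086])@ay,P[:,2]]
    k=(q[:,2]>.105)&(q[:,2]<.12)&(abs(q[:,1]+.0455)<.02)&(abs(q[:,0])<.06)
    print(n,k.sum(),np.percentile(q[k],[0,10,50,90,100],axis=0).round(4).tolist() if k.any() else '', 'lever',np.median(q[k,0])+.0513 if k.any() else '')
    x=(265,165) if n=='top' else (245,165)
    ims.append(cv2.resize(c['frame'][x[1]:x[1]+70,x[0]:x[0]+60,::-1],None,fx=6.5,fy=6.5,interpolation=cv2.INTER_CUBIC))
cv2.imwrite('pics/z.png',cv2.hconcat(ims))
E
```

```text
top 72 [[-0.0114, -0.0607, 0.1067], [-0.0104, -0.0575, 0.1103], [-0.0047, -0.0455, 0.1137], [0.0013, -0.0328, 0.1171], [0.003, -0.0283, 0.1193]] lever 0.04658620185123395
side 83 [[-0.0138, -0.0615, 0.1054], [-0.0126, -0.0568, 0.1069], [-0.0066, -0.043, 0.1118], [-0.0003, -0.0315, 0.1149], [0.002, -0.0287, 0.1169]] lever 0.04465744942313675
```

View pics/z.png

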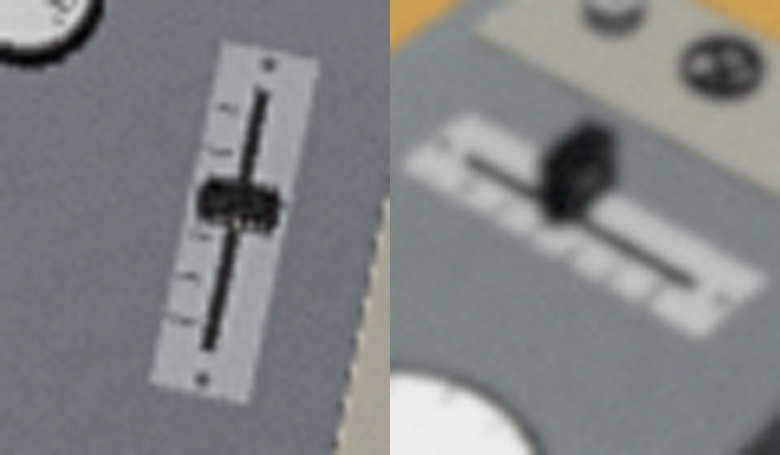

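Emit:
drive_tool(
  rows=[
    [0,20,40,0,0,0,0],
    [0,20,40,0,0,0,0],
    [0,0,40,0,0,0,0],
    [0,0,40,0,0,0,0],
    [0,0,0,0,0,0,0],
  ],
)

```text
time_s: 13.57
tcp_pos: [0.5323, -0.0628, 0.2306]
ee_rot: [[-0.976, 0.218, 0.001], [0.218, 0.976, 0.001], [-0.001, 0.001, -1.0]]
wrist_force: [-0.9, -1.0, 0.2]
gripper_width: 0.005
gripper_force: 0.0
```

Emit:
drive_tool(
  rows=[
    [0,0,40,0,0,0,0],
    [0,0,40,0,0,0,0],
    [0,0,40,0,0,0,0],
    [0,0,0,0,0,0,0],
    [0,0,0,0,0,0,0],
  ],
)

```text
time_s: 13.98
tcp_pos: [0.5316, 0.0536, 0.2306]
ee_rot: [[-0.975, 0.221, 0.0], [0.221, 0.975, 0.0], [-0.0, 0.0, -1.0]]
wrist_force: [0.2, -0.4, 1.1]
gripper_width: 0.002
gripper_force: 0.0
```

Emit:
drive_tool(
  rows=[
    [0,0,0,-40,0,0,0],
    [0,0,0,-40,0,0,0],
    [0,0,0,-40,0,0,0],
    [0,0,0,0,0,0,0],
    [0,0,0,0,0,0,0],
  ],
)

```text
time_s: 14.4
tcp_pos: [0.5308, 0.0496, 0.1095]
ee_rot: [[-0.974, 0.226, -0.004], [0.226, 0.974, -0.002], [0.004, -0.003, -1.0]]
wrist_force: [1.0, -0.8, 1.2]
gripper_width: 0.007
gripper_force: 0.0
```

Emit:
drive_tool(
  rows=[
    [0,4.9,-1.1,0,0,0,0],
    [0,4.9,-1.1,0,0,0,0],
    [0,4.9,-1.1,0,0,0,0],
    [0,0,0,0,0,0,0],
    [0,0,0,0,0,0,0],
  ],
)

```text
time_s: 14.82
tcp_pos: [0.5472, 0.0474, 0.1118]
ee_rot: [[-0.974, 0.227, 0.002], [0.227, 0.974, 0.001], [-0.002, 0.001, -1.0]]
wrist_force: [0.2, -0.3, 0.5]
gripper_width: 0.005
gripper_force: 0.0
```

Emit:
drive_tool(
  rows=[
    [0,2.9,-0.7,0,0,0,0],
    [0,0,0,0,0,0,0],
    [0,0,0,0,0,0,0],
    [0,0,0,0,0,0,0],
  ],
)

```text
time_s: 15.15
tcp_pos: [0.5491, 0.0467, 0.1106]
ee_rot: [[-0.974, 0.226, -0.0], [0.226, 0.974, -0.0], [0.0, -0.0, -1.0]]
wrist_force: [-0.6, -0.0, 0.7]
gripper_width: 0.009
gripper_force: 0.0
```

Emit:
drive_tool(
  rows=[
    [0,2.9,-0.7,0,0,0,0],
    [0,0,0,0,0,0,0],
    [0,0,0,0,0,0,0],
    [0,0,0,0,0,0,0],
  ],
)

```text
time_s: 15.48
tcp_pos: [0.5521, 0.046, 0.1105]
ee_rot: [[-0.974, 0.226, -0.0], [0.226, 0.974, -0.0], [0.0, -0.0, -1.0]]
wrist_force: [-0.3, -0.5, -0.0]
gripper_width: 0.006
gripper_force: 0.0
```

Emit:
drive_tool(
  rows=[
    [0,1.9,-0.5,0,0,0,0],
    [0,0,0,0,0,0,0],
    [0,0,0,0,0,0,0],
    [0,0,0,0,0,0,0],
  ],
)

```text
time_s: 15.82
tcp_pos: [0.554, 0.0455, 0.1105]
ee_rot: [[-0.974, 0.226, -0.0], [0.226, 0.974, 0.0], [0.0, 0.0, -1.0]]
wrist_force: [-0.5, 0.0, -0.5]
gripper_width: 0.008
gripper_force: 0.0
```

Emit:
drive_tool(
  rows=[
    [0,1.9,-0.5,0,0,0,0],
    [0,0,0,0,0,0,0],
    [0,0,0,0,0,0,0],
    [0,0,0,0,0,0,0],
  ],
)

```text
time_s: 16.15
tcp_pos: [0.5559, 0.0449, 0.1105]
ee_rot: [[-0.974, 0.226, -0.0], [0.226, 0.974, -0.0], [0.0, -0.0, -1.0]]
wrist_force: [0.4, 0.4, -0.1]
gripper_width: 0.002
gripper_force: 0.0
```

Emit:
drive_tool(
  rows=[
    [0,1.9,-0.5,0,0,0,0],
    [0,0,0,0,0,0,0],
    [0,0,0,0,0,0,0],
    [0,0,0,0,0,0,0],
  ],
)

```text
time_s: 16.48
tcp_pos: [0.5578, 0.0444, 0.1106]
ee_rot: [[-0.974, 0.226, -0.0], [0.226, 0.974, -0.0], [0.0, -0.0, -1.0]]
wrist_force: [0.6, -0.4, -0.0]
gripper_width: 0.001
gripper_force: 0.0
```

Emit:
drive_tool(
  rows=[
    [0,1.5,-0.3,0,0,0,0],
    [0,0,0,0,0,0,0],
    [0,0,0,0,0,0,0],
    [0,0,0,0,0,0,0],
  ],
)

```text
time_s: 16.82
tcp_pos: [0.5593, 0.0441, 0.1106]
ee_rot: [[-0.974, 0.226, -0.0], [0.226, 0.974, 0.0], [0.0, 0.0, -1.0]]
wrist_force: [-0.6, 0.2, 0.3]
gripper_width: 0.007
gripper_force: 0.0
```

Emit:
drive_tool(
  rows=[
    [0,1.5,-0.3,0,0,0,0],
    [0,0,0,0,0,0,0],
    [0,0,0,0,0,0,0],
    [0,0,0,0,0,0,0],
  ],
)

```text
time_s: 17.15
tcp_pos: [0.5603, 0.0438, 0.1105]
ee_rot: [[-0.974, 0.226, -0.001], [0.226, 0.974, -0.0], [0.001, -0.0, -1.0]]
wrist_force: [-1.4, 1.0, 1.2]
gripper_width: 0.006
gripper_force: 1.1
```

The fingertip met the lever lightly at x = 0.560. That matches the third click by the contact spacing (0.525, 0.543, 0.560), so the top and side cameras were reading low. I'll back off and hand in.

Emit:
drive_tool(
  rows=[
    [0,-19.5,4.4,0,0,0,0],
    [0,0,0,0,0,0,0],
    [0,0,0,40,0,0,0],
    [0,0,0,40,0,0,0],
    [0,0,0,40,0,0,0],
  ],
)

```text
time_s: 17.57
tcp_pos: [0.5413, 0.048, 0.2319]
ee_rot: [[-0.974, 0.226, -0.0], [0.226, 0.974, -0.001], [0.0, -0.001, -1.0]]
wrist_force: [0.9, 1.4, 0.1]
gripper_width: 0.007
gripper_force: 0.0
```

Emit:
drive_tool(
  rows=[
    [0,0,0,0,0,0,0],
    [0,0,0,0,0,0,0],
    [0,0,0,0,0,0,0],
  ],
)

```text
time_s: 17.82
tcp_pos: [0.5412, 0.0482, 0.2305]
ee_rot: [[-0.974, 0.227, 0.0], [0.227, 0.974, 0.001], [-0.0, 0.001, -1.0]]
wrist_force: [-0.5, -0.2, -1.2]
gripper_width: 0.006
gripper_force: 0.0
```

```bash
python3 -c "
from station import *
print(sense()['tcp_pos'],finish_job())"
```

```text
the job is handed in; nothing more can be done
[0.54116386 0.04820786 0.2304902 ] None
```

I pushed the lever to its closed stop, opened it click by click to the third, and handed the job in at about 18 s with the gripper clear; a light fingertip touch put it at about 54 mm, though the top and side cameras read 45–47 mm, and no verdict came back.

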